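Bring the forked housing round on the sample carousel and set it at the gauge fence

TASK

Turn the sample carousel until the housing with the two-pronged fork top stands in the front opening, square to the side the roof leaves open, and only then lift it out. Stand it upright on the gauge plate, between the two low ribs, gently pushed home so that its flat back is flush against the steel fence, and let go. Leave the other housings in their pockets and do not disturb the things around the work.

Things in the scene. Friction and masses are not known exactly. Their poses are not given: they have to be found in the camera images.
- stand: Fixed stand: white base 340 x 340 x 18 mm; 12 mm posts at x -35 and 160, y +-160 mm; clear roof from 162 to 168 mm above the table over x -50 to 170, y +-170 mm, with a 70 x 70 mm hole round the axis. Only the front, x below -50 mm, is open from above. Origin: centre of the base's underside, on the carousel's axis; -x points out of the open front, roughly to the robot; z up.
- carousel: Disc, 304 mm diameter, turns both ways (over a full turn) about z (up), 0.06 N m friction, stays where left. Five pockets 72 degrees apart lean 25 degrees outwards (tops away from hub), one housing each, 1.5 mm play; outer wall 45 mm tall, others 20. Origin: on the axis, 20 mm above the table. Fork pocket on its -x side: it faces the opening when carousel x and stand x point the same way.
- knob (a point): Grip point of the carousel's knob, on its axis, 204 mm above the table: an upright bar above the roof, 70 mm long (the carousel's x), 18 mm thick (the carousel's y), from 178 mm to 222 mm above the table. Axes as the carousel's.
- fork: WANTED: black plastic housing, block 34 (x) x 42 (y) x 75 mm tall, on top two prongs 16 mm tall, 12 mm wide, 18 mm apart along y; about 0.14 kg. Origin: centre of underside; z up along it; +x out of the flat back, which faces the hub; ribbed front is -x. Starts in its pocket leaning 25 degrees outwards, away from the opening. Grip the 42 mm width above the pocket walls, along its lean.
- fork_back (a point): The lower middle of the fork housing's flat back: 17 mm along its x from its origin. Axes as the housing's.
- pocket_fork (a point): Where the fork housing's origin is when it rests in its pocket: 91 mm from the carousel's axis on its -x side, 51 mm above the table. Axes as the carousel's.
- gauge: Fixed gauge plate: stone slab 170 (x) x 160 (y) x 20 mm; on it a steel fence 110 mm wide, 16 mm thick, 40 mm tall, its flat face at x = 50 mm looking to -x; two low ribs 10 mm tall, 8 mm thick, x -10 to 50 mm, 64 mm clear between them; a small dial behind the fence, lower than its top. Origin: centre of the slab's underside; -x side roughly to the robot; z up.
- seat (a point): Where the origin of the fork housing belongs: on the slab's top (20 mm above the table), midway between the ribs, 17 mm in front of the fence's face. Axes as the gauge's: +x points into the fence, so a housing standing right has its x along this x.
- tape: Bystander: tape dispenser, 60 x 150 x 92 mm, loose; origin under its centre. Not to be disturbed.
- penpot: Bystander: round grey pen pot, 76 mm diameter, 95 mm tall, with pens to 150 mm, loose; origin under its centre. Not to be disturbed.
- capbin: Bystander: clear open plastic bin 70 x 100 x 40 mm, loose; origin under its centre. Not to be disturbed.
- post1: One of four other housings, to be left in its pocket: moulded black plastic housing, a block 34 mm thick (its x) by 42 mm wide (its y) by 75 mm tall, with a single round post 16 mm thick and 16 mm tall on top (91 mm in all). Origin and axes like the fork housing's.
- pocket_post1 (a point): Where that housing's origin (post1) rests in its pocket: 91 mm from the carousel's axis, 51 mm above the table, 72 degrees anticlockwise (from above) from the fork's pocket. Axes as the carousel's.
- flat1: One of four other housings, to be left in its pocket: moulded black plastic housing, a block 34 mm thick (its x) by 42 mm wide (its y) by 75 mm tall, with a plain flat top (75 mm tall in all). Origin and axes like the fork housing's.
- pocket_flat1 (a point): Where that housing's origin (flat1) rests in its pocket: 91 mm from the carousel's axis, 51 mm above the table, 144 degrees anticlockwise (from above) from the fork's pocket. Axes as the carousel's.
- post2: One of four other housings, to be left in its pocket: moulded black plastic housing, a block 34 mm thick (its x) by 42 mm wide (its y) by 75 mm tall, with a single round post 16 mm thick and 16 mm tall on top (91 mm in all). Origin and axes like the fork housing's.
- pocket_post2 (a point): Where that housing's origin (post2) rests in its pocket: 91 mm from the carousel's axis, 51 mm above the table, 216 degrees anticlockwise (from above) from the fork's pocket. Axes as the carousel's.
- flat2: One of four other housings, to be left in its pocket: moulded black plastic housing, a block 34 mm thick (its x) by 42 mm wide (its y) by 75 mm tall, with a plain flat top (75 mm tall in all). Origin and axes like the fork housing's.
- pocket_flat2 (a point): Where that housing's origin (flat2) rests in its pocket: 91 mm from the carousel's axis, 51 mm above the table, 288 degrees anticlockwise (from above) from the fork's pocket. Axes as the carousel's.
Things that resemble listed ones, but are neither listed nor needed, are in the scene too. What is shaped like the post2 but red is not meant.

How it is judged (in metres and radians):
On the way, in this order (a step that is already met when the one before it is completed fails the run):
1. with the fork housing still in its pocket, the carousel is turned so that it stands in the open front (within 20 mm of the stand's centre line) (y of fork in the frame of stand between -0.02 and 0.02 m and x of fork in the frame of stand below -0.06 m and distance between fork and pocket_fork below 0.012 m and angular speed of carousel below 0.1 rad/s), for 0.2 s.
2. the fork housing is lifted clear of its pocket (distance between fork and pocket_fork above 0.06 m), for 0.1 s.
At the end, for the whole second after the job is handed in: Fork housing at rest, upright (0.05 rad) on the gauge slab, within 15 mm of midway between the ribs, back flush to the fence (gap under 2.5 mm, square within 0.06 rad); the other four housings in their own pockets (12 mm), carousel still (z of fork in the frame of seat between -0.004 and 0.004 m and x of fork_back in the frame of seat between 0.0145 and 0.0195 m and y of fork in the frame of seat between -0.015 and 0.015 m and angle between fork's own z axis and vertical below 0.05 rad and angle between the x axis of fork and the x axis of seat, either way round below 0.06 rad and linear speed of fork below 0.01 m/s and distance between post1 and pocket_post1 below 0.012 m and distance between flat1 and pocket_flat1 below 0.012 m and distance between post2 and pocket_post2 below 0.012 m and distance between flat2 and pocket_flat2 below 0.012 m and angular speed of carousel below 0.05 rad/s); the robot touches nothing.
It fails at once if another housing is pulled or knocked out of its pocket (over 30 mm) (distance between post1 and pocket_post1 above 0.03 m or distance between flat1 and pocket_flat1 above 0.03 m or distance between post2 and pocket_post2 above 0.03 m or distance between flat2 and pocket_flat2 above 0.03 m).
It fails at once if a bystander is moved by more than 30 mm (distance of any of tape, penpot, capbin from where it was at the start of the episode above 0.03 m).
It fails at once if the fork housing is rammed into the gauge plate or fence (over 90 N) (contact force between fork and gauge above 90 N).
It also fails if it takes over 67 s, if anything falls off the work surface, if the arm or the gripper's body presses on something with over 40 N, if the wrist force passes 120 N, or if a joint passes its speed limit or range.

ROBOT

A 6-joint arm with a two-finger parallel gripper is mounted at the origin on the work surface. World frame = base frame: x ahead of the robot, y to its left, z up, the work surface at z = 0. Lengths are in m, angles in degrees, forces in N, time in s.
With the tool pointing down it reaches from about 0.275 to 0.75 m from the base axis. Payload 10.2 kg.
Tool frame: the origin (TCP) lies on the centre line of the jaws, within the pads' length; the fingertips stand 25 mm ahead of it and the grasp point (between the pads) lies 6 mm ahead of it; x points along the fingers, y is the direction in which the jaws open and shut, and the axes are right-handed (so a half turn about x gives the same grasp; the last joint's range is limited). The gripper opens to 88 mm and grips with 3 to 60 N. Pads are 18 mm wide; open, the fingers measure 123 mm over their backs; the gripper's body (75 mm by 187 mm) begins 45 mm behind the grasp point.
Start: joints at [55.84, 17.928, 85.812, -0, 76.261, -12.8], TCP at [0.191, 0.489, 0.264] pointing down, gripper open.
Joint ranges: [-168.41, 168.41], [-55.51, 124.54], [10.69, 146.95], [-70.63, 250.63], [1, 178], [-165.06, 165.06]. Speed limits (degrees/s): [136.94, 136.94, 172.46, 180, 180, 180].

INTERFACE

Orientations are given as a 3x3 rotation matrix whose columns are the frame's x, y, z axes.
In Python, from plant import ctrl gives the robot as it stands. The module is installed in compiled form; this text tells all that it offers.
- The arm moves only by the tool send_rows, never from a script. Its argument "plan" is a list that holds one entry, the list of rows, each a list of 7 numbers: the turn, a rotation vector about the tool's x, y, z each as a share of 5 degrees, from -1 to 1, then the shift along the tool's x, y, z each as a share of 25 mm, from -1 to 1, then the closure, from 0 (fully open) to 1 (shut). In form: [[[wx, wy, wz, tx, ty, tz, jaw], ...]]. A call has 1 to 12 rows; each row shifts and turns the commanded pose from where the row before left it, along the tool's axes as they then stand; what a row does not reach is not made up. A row lasts 1/12 s, in which the tool goes at most 41.7 mm and 7.16 degrees, less where a joint would pass 70% of its speed; a pose out of reach is approached as far as the arm can. A call with a number of a shift or a turn outside -1 to 1 is refused whole. A call with a gripper value outside its range is refused whole. The fingers move at their own pace and stop on an object; "newtons" is the grip in N (left out, the last holds). Time passes only in rows, so rows that do not move let the fingers close. It gives the time, the measured TCP pose, the force and the opening at its end, in the units of the state.
- ctrl.get_obs(): the state, without advancing time (a new reading comes with each control period).
- ctrl.get_image(name): name is "side" or "top"; returns the picture (420x560x3 uint8, red, green, blue); there is no depth.
- ctrl.camera_params(name): a dict with "fx", "fy", "cx", "cy" (pixels), "R" (3x3) and "t" (3): a world point X has camera coordinates R X + t. Camera axes: x right, y down, z forward; pixel columns grow to the right and rows downward; lengths in m; the calibration is good to about 2 mm. A picture is of the moment at which its call begins. camera_params takes no time and is no camera call.
- ctrl.job_done(): hands the job in, once; it reports no verdict.
The state is a dict: "t": time; "joints": joint angles; "qd": joint speeds; "joint_efforts": joint torques, N m; "ee_pos": TCP position; "orientation": TCP orientation; "ft_force": force on the tool from outside, world axes, zero at the start; "wrist_torque": the same for the moment, N m; "finger_gap": finger opening in m.
Only numpy, scipy, OpenCV 4.12 (cv2) and the standard library are available. Lean on these libraries where they do the work, as an engineer would, in place of code of your own. Each camera call takes 0.05 s, during which the arm holds its last target. There are 200 camera calls.

## Working session

There is one attempt and no reset: what is moved stays moved. The work goes in short steps, Python scripts to look and compute and a tool call to move; the robot and the scene stay as the last step left them, time stands still between calls to the robot, and variables do not carry over. Pictures are saved under pics/ and viewed, about 8 in all and at most 12, crops included, and the job is handed in when it is done.

Besides the shell and the picture viewer there is one more tool, called after "Emit:" by a JSON object that holds its "api" and its "payload". send_rows: Moves the arm, as the interface text tells. Its arguments: {"type":"object","properties":{"plan":{"type":"array","items":{"type":"array","items":{"type":"array","items":{"type":"number","minimum":-1,"maximum":1}}}},"newtons":{"type":"number"}},"required":["plan"]}

```bash
mkdir -p pics; python3 - <<'E'
from plant import ctrl
import cv2,numpy as np
for n in("top","side"):
    im=ctrl.get_image(n); cv2.imwrite(f"pics/{n}0.png",im[:,:,::-1]); p=ctrl.camera_params(n)
    print(n,p['fx'],p['cx'],p['cy'],np.round(p['R'],3).tolist(),np.round(p['t'],3), np.round(-p['R'].T@p['t'],3) if hasattr(p['R'],'T') else '')
o=ctrl.get_obs();print(o)
E
```

```text
top 520.9079527584588 275.5811075457278 211.81822720329637 [[-0.022, -1.0, -0.005], [-0.99, 0.022, -0.142], [0.142, 0.002, -0.99]] [-0.002  0.535  1.496] [ 0.316 -0.017  1.557]
side 414.64626755839953 284.63730439309063 200.36748251396003 [[-0.191, -0.982, -0.0], [-0.801, 0.156, -0.578], [0.568, -0.11, -0.816]] [0.088 0.511 1.   ] [-0.142  0.117  1.112]
{'t': 0.1, 'joints': array([ 5.58404258e+01,  1.79528782e+01,  8.58476252e+01,  3.76909805e-04,
        7.62582376e+01, -1.27991827e+01]), 'qd': array([ 0.05110508, -0.00779115, -0.18564375,  0.04642285, -0.01378251,
        0.00973799]), 'joint_efforts': array([ 3.26801412e-03, -4.02818048e+01, -2.52644795e+01,  6.95833541e-02,
        3.41742311e-02, -7.15085821e-05]), 'ee_pos': array([0.19112622, 0.4887874 , 0.26326163]), 'orientation': array([[-5.80950936e-04,  3.64234228e-01,  9.31307194e-01],
       [-8.44761816e-04,  9.31306840e-01, -3.64234617e-01],
       [-9.99999474e-01, -9.98335198e-04, -2.33352412e-04]]), 'ft_force': array([-1.56614628,  0.3110133 ,  0.4863218 ]), 'wrist_torque': array([ 0.05376737, -0.02605923, -0.02803113]), 'finger_gap': 0.08806375132567898}
```

View pics/top0.png

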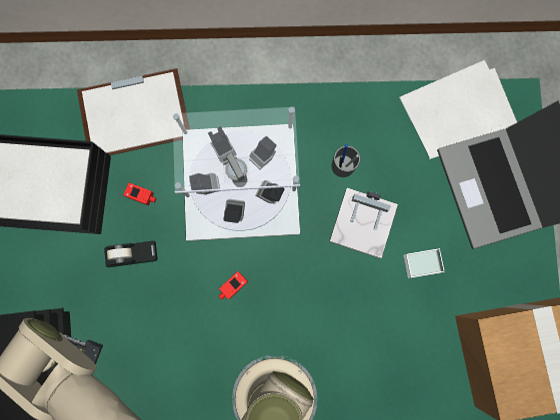

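View pics/side0.png

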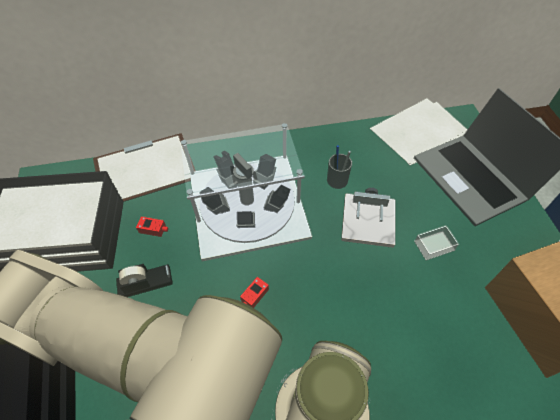

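Top view: the stand's base spans (185,110)-(300,240), the gauge is at (365,222), penpot (346,158), capbin (424,263) and tape (131,254). The red housings at (140,194) and (232,286) are decoys. I'll enlarge the carousel.

```bash
python3 - <<'E'
import cv2,numpy as np
a=cv2.imread("pics/top0.png")[95:250,165:320]; b=cv2.imread("pics/side0.png")[115:265,175:325]
r=lambda c:cv2.resize(c,(400,400),interpolation=cv2.INTER_CUBIC)
g=cv2.imread("pics/top0.png")[180:265,320:405]; h=cv2.imread("pics/side0.png")[180:250,335:405]
cv2.imwrite("pics/crop0.png",np.hstack([r(a),r(b)]))
z=np.vstack([np.hstack([r(a),r(b)]),np.hstack([cv2.resize(c,(400,200)) for c in(g,h)])])
cv2.imwrite("pics/crop0.png",z)
E
```

```text
(no output)
```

View pics/crop0.png

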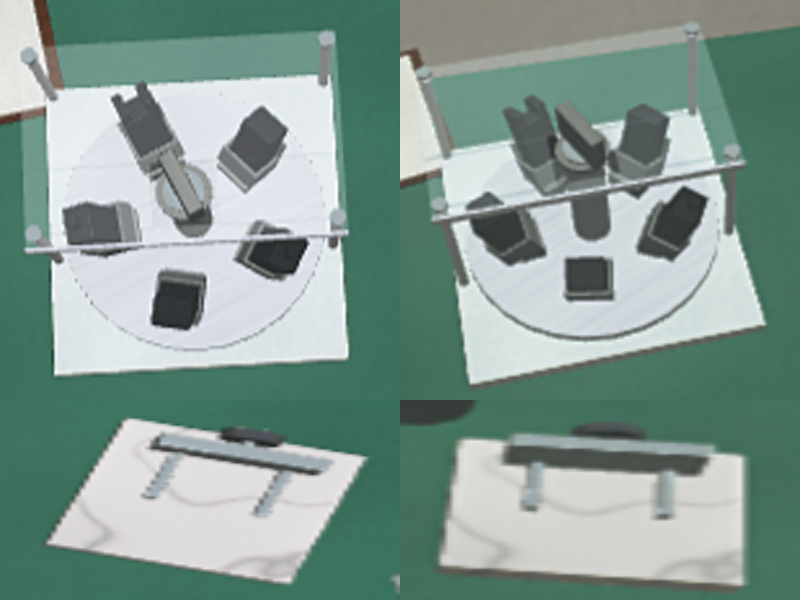

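The crop shows the fork housing (two prongs) at crop (145,120), which is top px (221,141), at the rear left. The other four are black with flat or single tops. Red ones at (140,194) and (232,286) lie outside the carousel and are not meant. The gauge fence is on its far (+x) side. Next I'll measure positions.

```bash
cat > h.py <<'E'
from plant import ctrl
import cv2,numpy as np
from scipy.spatial.transform import Rotation as Ro
def ray(n,uv,z):
    p=ctrl.camera_params(n);R=np.array(p['R']);t=np.array(p['t']);c=-R.T@t
    uv=np.atleast_2d(uv).astype(float)
    d=np.c_[(uv[:,0]-p['cx'])/p['fx'],(uv[:,1]-p['cy'])/p['fy'],np.ones(len(uv))]@R
    return (c+d*((z-c[2])/d[:,2])[:,None])[:,:2]
def proj(n,X):
    p=ctrl.camera_params(n);q=np.atleast_2d(X)@np.array(p['R']).T+np.array(p['t'])
    return np.c_[q[:,0]/q[:,2]*p['fx']+p['cx'],q[:,1]/q[:,2]*p['fy']+p['cy']]
def rect(n,box,mask,z):
    x0,y0,x1,y1=box; m=np.zeros_like(mask); m[y0:y1,x0:x1]=mask[y0:y1,x0:x1]
    c=max(cv2.findContours(m,cv2.RETR_EXTERNAL,cv2.CHAIN_APPROX_NONE)[0],key=cv2.contourArea)[:,0]
    return cv2.minAreaRect((ray(n,c,z)*1000).astype(np.float32))
def pose():
    o=ctrl.get_obs(); return o['ee_pos'],np.array(o['orientation']),o
def need(p,R):
    q,Q,o=pose(); print('t',round(o['t'],2),'shift now (units of 25mm, tool axes)',np.round(Q.T@(np.array(p)-q)/.025,3),
     'turn units of 5deg',np.round(Ro.from_matrix(Q.T@R).as_rotvec(degrees=True)/5,3),'F',np.round(o['ft_force'],1),'gap',round(o['finger_gap'],4),'pos',np.round(q,4))
E
python3 - <<'E'
from h import *
for n,bs,bg in(("top",(175,105,310,250),(325,183,402,262)),("side",(180,150,320,262),(338,190,400,250))):
    im=cv2.imread(f"pics/{n}0.png"); hsv=cv2.cvtColor(im,cv2.COLOR_BGR2HSV)
    m=((hsv[:,:,1]<45)&(hsv[:,:,2]>140)).astype(np.uint8)*255
    g=((hsv[:,:,1]<60)&(hsv[:,:,2]>110)).astype(np.uint8)*255
    print(n,'stand',rect(n,bs,m,.018),'gauge',rect(n,bg,g,.020))
c=lambda pts:np.array(pts)/400*155+[165,95]
print('base corners',ray("top",c([[55,375],[348,357],[331,75],[48,88]]),.018))
print('disc?',ray("top",c([[187,213]]),.198))
print('prong tips',ray("top",c([[118,97],[141,86]]),.134),'bar ends',ray("top",c([[163,153],[203,215]]),.222))
cs=lambda pts:np.array(pts)/400*150+[175,115]
print('bar ends side',ray("side",cs([[557,104],[606,150]]-np.array([400,0])),.222))
print('fence ends',ray("top",np.array([[151,440],[330,465]])*[85/400,85/200]+[320,180-85*2],.060))
E
```

```text
top stand ((668.4822387695312, 100.34012603759766), (418.1669006347656, 373.10357666015625), 0.3233833611011505) gauge ((499.85302734375, -274.72332763671875), (160.6398468017578, 171.91024780273438), 70.36605072021484)
side stand ((578.7077026367188, 86.60105895996094), (225.93948364257812, 340.846923828125), 2.1299147605895996) gauge ((508.3090515136719, -278.67706298828125), (163.00674438476562, 183.94662475585938), 70.30541229248047)
base corners [[ 0.45808007  0.2521575 ]
 [ 0.47133278 -0.0848062 ]
 [ 0.8072796  -0.07420854]
 [ 0.79916916  0.26132585]]
disc? [[0.60602686 0.08488879]]
prong tips [[0.75081496 0.16369768]
 [0.76267309 0.13844744]] bar ends [[0.663884   0.10686102]
 [0.59847619 0.06690629]]
bar ends side [[0.66469525 0.10806697]
 [0.59168752 0.06589313]]
fence ends [[ 0.56998378 -0.23808012]
 [ 0.53621238 -0.34708478]]
```

Emit:
{"api": "send_rows", "payload": {"plan": [[[0,0,0,-0.1,-0.355,0.928,0],[0,0,0,-0.1,-0.355,0.928,0],[0,0,0,-0.1,-0.355,0.928,0],[0,0,0,-0.1,-0.355,0.928,0],[0,0,0,-0.1,-0.355,0.928,0],[0,0,0,-0.1,-0.355,0.928,0],[0,0,0,-0.1,-0.355,0.928,0],[0,0,0,-0.1,-0.355,0.928,0],[0,0,0,-0.1,-0.355,0.928,0],[0,0,0,-0.1,-0.355,0.928,0],[0,0,0,-0.1,-0.355,0.928,0],[0,0,0,-0.1,-0.355,0.928,0]]]}}

```text
t: 1.1
ee_pos: [0.4124, 0.2874, 0.2936]
orientation: [[-0.001, 0.364, 0.931], [-0.0, 0.931, -0.364], [-1.0, -0.0, -0.0]]
ft_force: [0.9, 0.5, 0.5]
finger_gap: 0.0878
```

Emit:
{"api": "send_rows", "payload": {"plan": [[[0,0,0,0,-0.355,0.928,0],[0,0,0,0,-0.355,0.928,0],[0,0,0,0,-0.355,0.928,0],[0,0,0,0,-0.355,0.928,0],[0,0,0,0,-0.355,0.928,0],[0,0,0,0,-0.355,0.928,0],[0,0,0,0,-0.355,0.928,0],[0,0,0,0,-0.355,0.928,0],[0,0,0,0,-0.355,0.928,0],[0,0,0,0,-0.355,0.928,0],[0,0,0,0,-0.355,0.928,0],[0,0,0,0,-0.355,0.928,0]]]}}

```text
t: 2.1
ee_pos: [0.6329, 0.0868, 0.2932]
orientation: [[-0.001, 0.364, 0.931], [0.0, 0.931, -0.364], [-1.0, -0.0, -0.001]]
ft_force: [-1.3, 0.8, 0.6]
finger_gap: 0.0881
```

Emit:
{"api": "send_rows", "payload": {"plan": [[[1,0,0,0,0,0,0],[1,0,0,0,0,0,0],[1,0,0,0,0,0,0],[1,0,0,0,0,0,0],[1,0,0,0,0,0,0],[1,0,0,0,0,0,0],[1,0,0,0,0,0,0],[1,0,0,0,0,0,0],[1,0,0,0,0,0,0],[1,0,0,0,0,0,0],[1,0,0,0,0,0,0],[1,0,0,0,0,0,0]]]}}

```text
t: 3.1
ee_pos: [0.6321, 0.0878, 0.2932]
orientation: [[-0.001, 0.989, 0.146], [0.0, 0.146, -0.989], [-1.0, -0.001, -0.0]]
ft_force: [-0.2, -0.4, 0.0]
finger_gap: 0.0881
```

Emit:
{"api": "send_rows", "payload": {"plan": [[[1,0,0,0,0,0,0],[1,0,0,0,0,0,0],[1,0,0,0,0,0,0],[1,0,0,0,0,0,0],[1,0,0,0,0,0,0],[1,0,0,0,0,0,0],[1,0,0,0,0,0,0],[1,0,0,0,0,0,0],[1,0,0,0,0,0,0],[1,0,0,0,0,0,0],[1,0,0,0,0,0,0],[1,0,0,0,0,0,0]]]}}

```text
t: 4.1
ee_pos: [0.6321, 0.0878, 0.2932]
orientation: [[-0.001, 0.621, -0.784], [0.0, -0.784, -0.621], [-1.0, -0.001, 0.001]]
ft_force: [0.4, -0.1, 0.5]
finger_gap: 0.0881
```

```bash
cat >> h.py <<'E'
def yawR(a,tilt=0): # tool down, tool y at yaw a+90, tool z at yaw a; tilt: fingers swing towards +z(tool)
    return Ro.from_euler('z',a,degrees=True).as_matrix()@Ro.from_euler('y',-tilt,degrees=True).as_matrix()@np.array([[0,0,1],[0,1,0],[-1,0,0.]])
E
python3 - <<'E'
from h import *
print(yawR(0,25))
need([.632,.088,.21],yawR(-152)); print(pose()[2]['joints'])
E
```

```text
[[ 0.42261826  0.          0.90630779]
 [ 0.          1.          0.        ]
 [-0.90630779  0.          0.42261826]]
t 4.1 shift now (units of 25mm, tool axes) [ 3.329 -0.008 -0.005] turn units of 5deg [2.078 0.01  0.006] F [ 0.4 -0.1  0.5] gap 0.0881 pos [0.6321 0.0878 0.2932]
[-2.59392620e+00  3.19824809e+01  6.06894078e+01 -2.45279102e-03
  8.73860814e+01  4.90140871e+01]
```

Emit:
{"api": "send_rows", "payload": {"plan": [[[0.7,0,0,0.5,0,0,0],[0.7,0,0,0.5,0,0,0],[0.68,0,0,0.5,0,0,0],[0,0,0,0.5,0,0,0],[0,0,0,0.5,0,0,0],[0,0,0,0.5,0,0,0],[0,0,0,0.33,0,0,0],[0,0,0,0,0,0,1],[0,0,0,0,0,0,1],[0,0,0,0,0,0,1],[0,0,0,0,0,0,1],[0,0,0,0,0,0,1]]], "newtons": 30}}

```text
t: 5.1
ee_pos: [0.6324, 0.0878, 0.2111]
orientation: [[0.001, 0.473, -0.881], [-0.0, -0.881, -0.473], [-1.0, 0.001, -0.001]]
ft_force: [-0.1, 0.1, 0.2]
finger_gap: 0.0571
```

Emit:
{"api": "send_rows", "payload": {"plan": [[[0,0,0,0,0,0,1],[0,0,0,0,0,0,1],[0,0,0,0,0,0,1],[0,0,0,0,0,0,1],[0,0,0,0,0,0,1]]]}}

```text
t: 5.52
ee_pos: [0.6322, 0.0877, 0.2105]
orientation: [[0.0, 0.473, -0.881], [0.0, -0.881, -0.473], [-1.0, -0.0, -0.0]]
ft_force: [0.2, 0.2, -0.4]
finger_gap: 0.0236
```

```bash
python3 - <<'E'
from h import *
need([.632,.088,.21],yawR(-152))
R=pose()[1]; print('tool z yaw',np.degrees(np.arctan2(R[1,2],R[0,2])))
a,b=[ctrl.get_image(n)[:,:,::-1] for n in("top","side")]
r=lambda c:cv2.resize(c,(400,400),interpolation=cv2.INTER_CUBIC)
cv2.imwrite("pics/g1.png",np.hstack([r(a[95:250,165:320]),r(b[115:265,175:325])]))
E
```

```text
t 5.52 shift now (units of 25mm, tool axes) [ 0.02  -0.013  0.003] turn units of 5deg [ 0.047 -0.     0.   ] F [ 0.2  0.2 -0.4] gap 0.0236 pos [0.6322 0.0877 0.2105]
tool z yaw -151.76368385703054
```

View pics/g1.png

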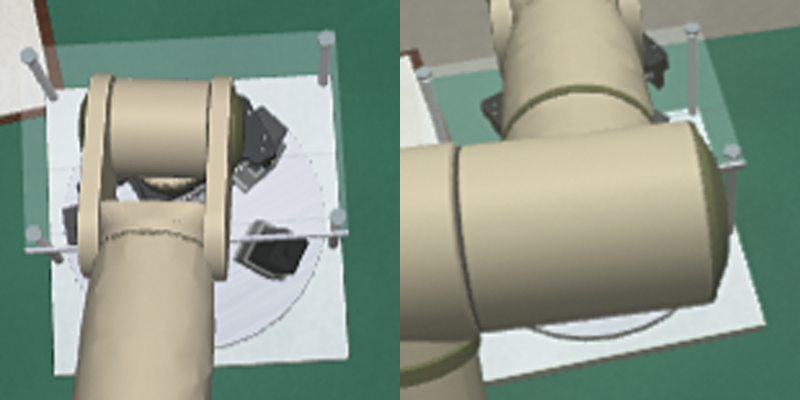

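The arm hides the knob here, so I'll judge the grip by the finger gap. A few more closing rows.

Emit:
{"api": "send_rows", "payload": {"plan": [[[0,0,0,0,0,0,1],[0,0,0,0,0,0,1],[0,0,0,0,0,0,1],[0,0,0,0,0,0,1]]]}}

```text
t: 5.95
ee_pos: [0.6321, 0.0881, 0.2105]
orientation: [[-0.0, 0.473, -0.881], [0.0, -0.881, -0.473], [-1.0, -0.001, 0.0]]
ft_force: [-1.8, 3.8, 1.0]
finger_gap: 0.0171
```

Emit:
{"api": "send_rows", "payload": {"plan": [[[-0.3,0,0,0,0,0,1],[-0.6,0,0,0,0,0,1],[-0.8,0,0,0,0,0,1],[-0.8,0,0,0,0,0,1],[-0.8,0,0,0,0,0,1],[-0.8,0,0,0,0,0,1],[-0.8,0,0,0,0,0,1],[-0.8,0,0,0,0,0,1],[-0.8,0,0,0,0,0,1],[-0.8,0,0,0,0,0,1],[-0.8,0,0,0,0,0,1],[-0.8,0,0,0,0,0,1]]], "newtons": 40}}

```text
t: 6.95
ee_pos: [0.6343, 0.0862, 0.2105]
orientation: [[0.006, 0.956, -0.295], [-0.002, -0.295, -0.956], [-1.0, 0.007, 0.0]]
ft_force: [15.0, -5.1, -5.9]
finger_gap: 0.0171
```

Emit:
{"api": "send_rows", "payload": {"plan": [[[-0.8,0,0,0,0,0,1],[-0.8,0,0,0,0,0,1],[-0.8,0,0,0,0,0,1],[-0.8,0,0,0,0,0,1],[-0.8,0,0,0,0,0,1],[-0.8,0,0,0,0,0,1],[-0.8,0,0,0,0,0,1],[-0.8,0,0,0,0,0,1],[-0.8,0,0,0,0,0,1],[-0.8,0,0,0,0,0,1],[-0.8,0,0,0,0,0,1],[-0.8,0,0,0,0,0,1]]]}}

```text
t: 7.95
ee_pos: [0.6373, 0.0866, 0.2105]
orientation: [[0.016, 0.859, 0.512], [-0.001, 0.513, -0.859], [-1.0, 0.014, 0.009]]
ft_force: [37.0, 2.3, -14.3]
finger_gap: 0.0177
```

Emit:
{"api": "send_rows", "payload": {"plan": [[[-0.8,0,0,0,0,0,1],[-0.8,0,0,0,0,0,1],[-0.8,0,0,0,0,0,1],[-0.8,0,0,0,0,0,1],[-0.8,0,0,0,0,0,1],[-0.8,0,0,0,0,0,1],[-0.8,0,0,0,0,0,1],[-0.8,0,0,0,0,0,1],[-0.8,0,0,0,0,0,1],[-0.8,0,0,0,0,0,1],[-0.8,0,0,0,0,0,1],[-0.8,0,0,0,0,0,1]]]}}

```text
t: 8.95
ee_pos: [0.6385, 0.0892, 0.2105]
orientation: [[0.021, 0.192, 0.981], [0.004, 0.981, -0.192], [-1.0, 0.008, 0.02]]
ft_force: [44.7, 15.3, -17.8]
finger_gap: 0.0178
```

Emit:
{"api": "send_rows", "payload": {"plan": [[[-0.8,0,0,0,0,0,1],[-0.8,0,0,0,0,0,1],[-0.6,0,0,0,0,0,1],[-0.3,0,0,0,0,0,1],[-0.14,0,0,0,0,0,1],[0,0,0,0,0,0,1],[0,0,0,0,0,0,1],[0,0,0,0,0,0,1],[0,0,0,0,0,0,1]]]}}

```text
t: 9.7
ee_pos: [0.6383, 0.09, 0.2106]
orientation: [[0.02, -0.034, 0.999], [0.005, 0.999, 0.034], [-1.0, 0.004, 0.021]]
ft_force: [45.2, 17.5, -18.2]
finger_gap: 0.0175
```

```bash
python3 - <<'E'
from h import *
need([.632,.088,.21],yawR(1.9)); print(pose()[2]['joints'])
E
```

```text
t 9.7 shift now (units of 25mm, tool axes) [ 0.017 -0.072 -0.254] turn units of 5deg [ 0.012  0.235 -0.051] F [ 45.2  17.5 -18.2] gap 0.0175 pos [0.6383 0.09   0.2106]
[ -2.49024374  34.86955444  68.22002165   0.35829682  75.75689043
 -94.53461436]
```

Emit:
{"api": "send_rows", "payload": {"plan": [[[0,0,0,0,0.04,0.13,1],[0,0,0,0,0.04,0.12,1],[0,0,0,0,0,0,1],[0,0,0,0,0,0,0.7],[0,0,0,0,0,0,0.4],[0,0,0,0,0,0,0.4],[0,0,0,0,0,0,0.4],[0,0,0,0,0,0,0.4]]]}}

```text
t: 10.37
ee_pos: [0.6383, 0.0898, 0.2105]
orientation: [[-0.0, -0.034, 0.999], [-0.0, 0.999, 0.034], [-1.0, -0.0, -0.0]]
ft_force: [0.0, -0.1, -0.2]
finger_gap: 0.049
```

Emit:
{"api": "send_rows", "payload": {"plan": [[[0,0,0,-1,0,0,0.3],[0,0,0,-1,0,0,0.3],[0,0,0,-1,0,0,0.3],[0,0,0,-1,0,0,0.3],[0,0,0,-1,0,-1,0.3],[0,0,0,-1,0,-1,0.3],[0,0,0,0,0,-1,0.3],[0,0,0,0,0,-1,0.3],[0,0,0,0,0,-1,0.3],[0,0,0,0,0,-1,0.3],[0,0,0,0,0,-1,0.3],[0,0,0,0,0,-1,0.3]]]}}

```text
t: 11.37
ee_pos: [0.4371, 0.0831, 0.3605]
orientation: [[0.0, -0.034, 0.999], [-0.0, 0.999, 0.034], [-1.0, -0.0, 0.0]]
ft_force: [0.4, 0.2, -0.2]
finger_gap: 0.0616
```

```bash
python3 - <<'E'
from h import *
need([.632,.088,.21],yawR(1.9)); print(pose()[2]['joints'])
a,b=[ctrl.get_image(n)[:,:,::-1] for n in("top","side")]
cv2.imwrite("pics/top2.png",a);cv2.imwrite("pics/side2.png",b)
r=lambda c:cv2.resize(c,(400,400),interpolation=cv2.INTER_CUBIC)
cv2.imwrite("pics/g2.png",np.hstack([r(a[95:250,165:320]),r(b[115:265,175:325])]))
E
```

```text
t 11.37 shift now (units of 25mm, tool axes) [ 6.02  -0.068  7.797] turn units of 5deg [0.007 0.003 0.002] F [ 0.4  0.2 -0.2] gap 0.0616 pos [0.4371 0.0831 0.3605]
[-4.37849429e+00  4.42775841e+00  8.79641015e+01 -8.83021466e-03
  8.75920634e+01 -9.63149715e+01]
```

View pics/g2.png

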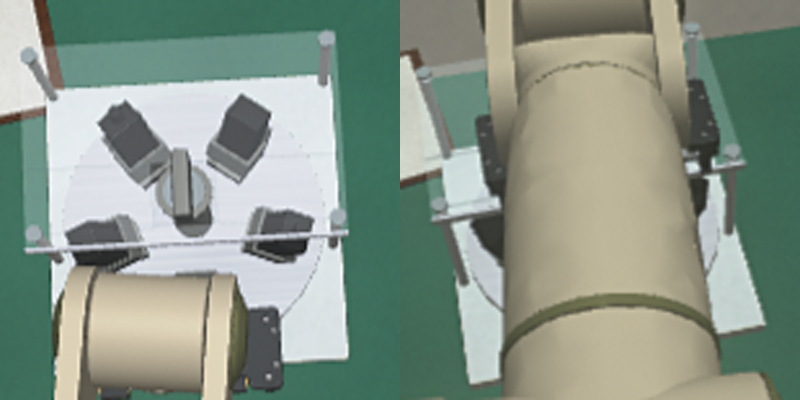

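Carousel view: the bar runs vertically at crop (182,183), and two housings on each side sit symmetrically, so the front pocket with the fork is in the opening, hidden under the wrist. Next, the tilted approach.

```bash
python3 - <<'E'
from h import *
u=np.array([np.cos(np.radians(1.95)),np.sin(np.radians(1.95)),0]);A=np.array([.635,.090,.051])
O=A-.091*u; ax=-.4226*u+[0,0,.9063]
for s in(.176,.066): print(O+s*ax); need(O+s*ax,yawR(1.95,25))
E
```

```text
[0.46971817 0.08437264 0.2105088 ]
t 11.47 shift now (units of 25mm, tool axes) [ 6.036e+00 -3.000e-03  1.330e+00] turn units of 5deg [ 1.000e-03 -4.985e+00  4.000e-03] F [-0.7  0.1 -0.7] gap 0.0612 pos [0.4363 0.0834 0.3614]
[0.51617725 0.08595443 0.1108158 ]
t 11.47 shift now (units of 25mm, tool axes) [ 1.0026e+01 -2.0000e-03  3.1840e+00] turn units of 5deg [ 1.000e-03 -4.985e+00  4.000e-03] F [-0.7  0.1 -0.7] gap 0.0612 pos [0.4363 0.0834 0.3614]
```

Emit:
{"api": "send_rows", "payload": {"plan": [[[0,0,0,0.86,0,0.19,0],[0,0,0,0.86,0,0.19,0],[0,0,0,0.86,0,0.19,0],[0,0,0,0.86,0,0.19,0],[0,0,0,0.86,0,0.19,0],[0,0,0,0.86,0,0.19,0],[0,0,0,0.86,0,0.19,0],[0,-1,0,0,0,0,0],[0,-1,0,0,0,0,0],[0,-1,0,0,0,0,0],[0,-1,0,0,0,0,0],[0,-1,0,0,0,0,0]]]}}

```text
t: 12.47
ee_pos: [0.4724, 0.0842, 0.2103]
orientation: [[0.427, -0.033, 0.904], [0.014, 0.999, 0.03], [-0.904, -0.0, 0.427]]
ft_force: [0.5, -0.5, 0.3]
finger_gap: 0.0881
```

```bash
python3 - <<'E'
from h import *
need([.51618,.08595,.11082],yawR(1.95,25)); print(pose()[2]['joints'])
a,b=[ctrl.get_image(n)[:,:,::-1] for n in("top","side")]
r=lambda c:cv2.resize(c,(400,400),interpolation=cv2.INTER_CUBIC)
cv2.imwrite("pics/g3.png",np.hstack([r(a[150:305,165:320]),r(b[115:265,175:325])]))
E
```

```text
t 12.47 shift now (units of 25mm, tool axes) [ 4.347  0.014 -0.114] turn units of 5deg [-0.004  0.057  0.007] F [ 0.5 -0.5  0.3] gap 0.0881 pos [0.4724 0.0842 0.2103]
[  -5.41381728    5.10357936  113.86415251    5.27652245   36.04358499
 -100.91523653]
```

View pics/g3.png

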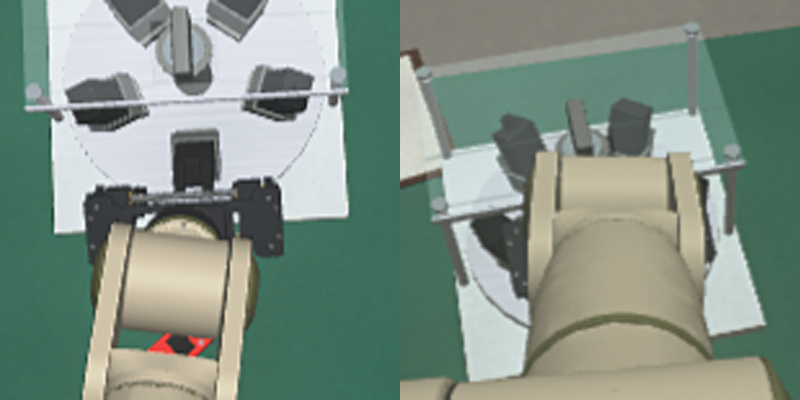

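```bash
python3 - <<'E'
from h import *
f=155/400
print(ray("top",np.array([[174,165],[217,165],[195.5,165]])*f+[165,150],.118)) # block top, back edge region
print(ray("top",np.array([[174,130],[219,130]])*f+[165,150],.07))
E
```

```text
[[0.51980635 0.10611816]
 [0.51876087 0.05962302]
 [0.51928357 0.08286877]]
[[0.56622423 0.10982247]
 [0.56508289 0.05935364]]
```

Emit:
{"api": "send_rows", "payload": {"plan": [[[0,0.05,0,0.6,-0.03,-0.11,0],[0,0,0,0.7,0,0,0],[0,0,0,0.7,0,0,0],[0,0,0,0.7,0,0,0],[0,0,0,0.7,0,0,0],[0,0,0,0.5,0,0,0],[0,0,0,0.4,0,0,0],[0,0,0,0,0,0,0],[0,0,0,0,0,0,0.4],[0,0,0,0,0,0,0.4],[0,0,0,0,0,0,0.4],[0,0,0,0,0,0,0.4]]], "newtons": 20}}

```text
t: 13.57
ee_pos: [0.5145, 0.085, 0.1118]
orientation: [[0.419, -0.034, 0.907], [0.014, 0.999, 0.031], [-0.908, -0.0, 0.419]]
ft_force: [-0.4, -0.1, -0.7]
finger_gap: 0.0638
```

Emit:
{"api": "send_rows", "payload": {"plan": [[[0,0,0,0,0,0,0.6],[0,0,0,0,0,0,0.6],[0,0,0,0,0,0,0.6],[0,0,0,0,0,0,0.6],[0,0,0,0,0,0,0.6],[0,0,0,0,0,0,0.6]]]}}

```text
t: 14.07
ee_pos: [0.5144, 0.085, 0.1114]
orientation: [[0.419, -0.034, 0.907], [0.014, 0.999, 0.031], [-0.908, -0.0, 0.419]]
ft_force: [-0.5, -0.3, 2.9]
finger_gap: 0.0413
```

```bash
python3 - <<'E'
from h import *
need([.51618,.08595,.11082],yawR(1.95,25)); print(pose()[2]['joints'])
E
```

```text
t 14.07 shift now (units of 25mm, tool axes) [0.051 0.034 0.058] turn units of 5deg [-0.001 -0.047  0.001] F [-0.5 -0.3  2.9] gap 0.0413 pos [0.5144 0.085  0.1114]
[  -4.72772997   19.90753184  113.22411817    7.32653473   22.41414112
 -102.83942795]
```

Emit:
{"api": "send_rows", "payload": {"plan": [[[0,0,0,0,0,0,1],[0,0,0,0,0,0,1],[0,0,0,-0.2,0,0,1],[0,0,0,-0.4,0,0,1],[0,0,0,-0.6,0,0,1],[0,0,0,-0.6,0,0,1],[0,0,0,-0.6,0,0,1],[0,0,0,-0.6,0,0,1],[0,0,0,-0.8,0,0,1],[0,0,0,-0.8,0,0,1],[0,0,0,-0.8,0,0,1],[0,0,0,-0.6,0,0,1]]], "newtons": 30}}

```text
t: 15.07
ee_pos: [0.4506, 0.0829, 0.2486]
orientation: [[0.418, -0.034, 0.908], [0.014, 0.999, 0.031], [-0.908, -0.0, 0.418]]
ft_force: [0.9, -0.7, -1.6]
finger_gap: 0.0419
```

```bash
python3 - <<'E'
from h import *
need([.45,.08,.25],yawR(-19.6,0))
E
```

```text
t 15.07 shift now (units of 25mm, tool axes) [-0.064 -0.117 -0.001] turn units of 5deg [ 4.241  4.889 -0.929] F [ 0.9 -0.7 -1.6] gap 0.0419 pos [0.4506 0.0829 0.2486]
```

Emit:
{"api": "send_rows", "payload": {"plan": [[[0,0.98,0,0,0,0,1],[0,0.98,0,0,0,0,1],[0,0.98,0,0,0,0,1],[0,0.98,0,0,0,0,1],[0,0.98,0,0,0,0,1],[0,0,0,0,0,0,1],[0.86,0,0,0,0,0,1],[0.86,0,0,0,0,0,1],[0.86,0,0,0,0,0,1],[0.86,0,0,0,0,0,1],[0.86,0,0,0,0,0,1],[0,0,0,0,0,0,1]]]}}

```text
t: 16.07
ee_pos: [0.451, 0.083, 0.2472]
orientation: [[0.006, 0.337, 0.941], [0.0, 0.941, -0.337], [-1.0, 0.002, 0.005]]
ft_force: [-0.3, -0.1, -1.5]
finger_gap: 0.0422
```

```bash
python3 - <<'E'
from h import *
need([.5169,-.281,.22],yawR(-19.6,0))
E
```

```text
t 16.07 shift now (units of 25mm, tool axes) [  1.101 -12.82    7.385] turn units of 5deg [-0.022  0.062 -0.026] F [-0.3 -0.1 -1.5] gap 0.0422 pos [0.451  0.083  0.2472]
```

Emit:
{"api": "send_rows", "payload": {"plan": [[[0,0,0,0,-0.4,0.23,1],[0,0,0,0,-0.8,0.46,1],[0,0,0,0,-0.8,0.46,1],[0,0,0,0,-0.8,0.46,1],[0,0,0,0,-0.8,0.46,1],[0,0,0,0,-0.8,0.46,1],[0,0,0,0,-0.8,0.46,1],[0,0,0,0,-0.8,0.46,1],[0,0,0,0,-0.8,0.46,1],[0,0,0,0,-0.8,0.46,1],[0,0,0,0,-0.8,0.46,1],[0,0,0,0,-0.8,0.46,1]]]}}

```text
t: 17.07
ee_pos: [0.4989, -0.1791, 0.2475]
orientation: [[0.005, 0.332, 0.943], [-0.0, 0.943, -0.332], [-1.0, 0.002, 0.005]]
ft_force: [-0.4, -0.2, -2.0]
finger_gap: 0.0422
```

Emit:
{"api": "send_rows", "payload": {"plan": [[[0,0,0,0,-0.8,0.46,1],[0,0,0,0,-0.8,0.46,1],[0,0,0,0.3,-0.8,0.46,1],[0,0,0,0.4,-0.8,0.46,1],[0,0,0,0.4,-0.42,0.28,1],[0,0,0,0,0,0,1],[0,0,0,0,0,0,1]]]}}

```text
t: 17.65
ee_pos: [0.5185, -0.2809, 0.2197]
orientation: [[0.004, 0.334, 0.943], [0.001, 0.943, -0.334], [-1.0, 0.002, 0.003]]
ft_force: [-0.4, 0.5, -1.5]
finger_gap: 0.0415
```

```bash
python3 - <<'E'
from h import *
need([.5169,-.281,.11],yawR(-19.6,0))
a,b=[ctrl.get_image(n)[:,:,::-1] for n in("top","side")]
cv2.imwrite("pics/top4.png",a);cv2.imwrite("pics/side4.png",b)
r=lambda c:cv2.resize(c,(400,400),interpolation=cv2.INTER_CUBIC)
cv2.imwrite("pics/g4.png",np.hstack([r(a[140:280,300:440]),r(b[150:270,310:430])]))
E
```

```text
t 17.65 shift now (units of 25mm, tool axes) [ 4.387 -0.033 -0.075] turn units of 5deg [ 0.019  0.039 -0.024] F [-0.4  0.5 -1.5] gap 0.0415 pos [ 0.5185 -0.2809  0.2197]
```

View pics/g4.png

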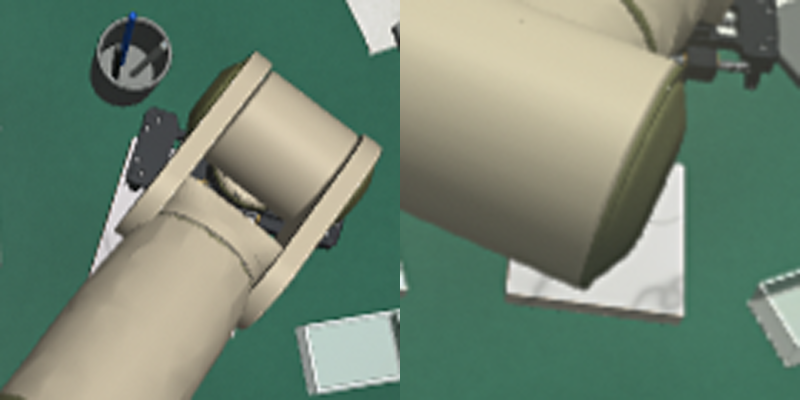

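```bash
python3 - <<'E'
from h import *
print('pot rim centre',ray("top",[[300+133*.35,140+50*.35]],.095),'radius edge',ray("top",[[300+171*.35,140+50*.35]],.095),'pen',ray("top",[[300+133*.35,140+15*.35]],.15))
E
```

```text
pot rim centre [[ 0.67959612 -0.2219103 ]] radius edge [[ 0.67871598 -0.26012916]] pen [[ 0.7008107  -0.21563245]]
```

Emit:
{"api": "send_rows", "payload": {"plan": [[[0,0,0,0.75,0,-0.07,1],[0,0.04,0,0.75,-0.03,0,1],[0,0,0,0.75,0,0,1],[0,0,0,0.75,0,0,1],[0,0,0,0.75,0,0,1],[0,0,0,0.75,0,0,1],[0,0,0,0.3,0,0,1],[0,0,0,0.2,0,0,1],[0,0,0,0.1,0,0,1],[0,0,0,0,0,0,1]]]}}

```text
t: 18.58
ee_pos: [0.5176, -0.2811, 0.0933]
orientation: [[0.002, 0.334, 0.942], [0.001, 0.942, -0.334], [-1.0, 0.001, 0.002]]
ft_force: [-0.2, -0.3, -1.3]
finger_gap: 0.042
```

Emit:
{"api": "send_rows", "payload": {"plan": [[[0,0,0,0.04,0,0,1],[0,0,0,0.04,0,0,1],[0,0,0,0.04,0,0,1],[0,0,0,0,0,0,1]]]}}

```text
t: 18.92
ee_pos: [0.5173, -0.2811, 0.0898]
orientation: [[0.001, 0.335, 0.942], [0.001, 0.942, -0.335], [-1.0, 0.002, 0.001]]
ft_force: [-0.2, 0.2, -2.5]
finger_gap: 0.0416
```

Emit:
{"api": "send_rows", "payload": {"plan": [[[0,0,0,0.03,0,0,1],[0,0,0,0.03,0,0,1],[0,0,0,0,0,0,1]]]}}

```text
t: 19.17
ee_pos: [0.5173, -0.2811, 0.0881]
orientation: [[0.001, 0.335, 0.942], [0.001, 0.942, -0.335], [-1.0, 0.002, 0.0]]
ft_force: [0.0, 0.5, -2.3]
finger_gap: 0.0416
```

Emit:
{"api": "send_rows", "payload": {"plan": [[[0,0,0,0.03,0,0,1],[0,0,0,0.02,0,0,1],[0,0,0,0,0,0,1]]]}}

```text
t: 19.42
ee_pos: [0.5174, -0.2812, 0.0873]
orientation: [[0.001, 0.335, 0.942], [0.001, 0.942, -0.335], [-1.0, 0.001, 0.001]]
ft_force: [-0.9, 0.9, 2.0]
finger_gap: 0.0414
```

Contact came right at the predicted height. Next, push towards the fence.

Emit:
{"api": "send_rows", "payload": {"plan": [[[0,0,0,0,0,0.08,1],[0,0,0,0,0,0.08,1],[0,0,0,0,0,0.08,1],[0,0,0,0,0,0.08,1],[0,0,0,0,0,0,1]]]}}

```text
t: 19.83
ee_pos: [0.5252, -0.284, 0.0872]
orientation: [[0.001, 0.335, 0.942], [0.001, 0.942, -0.335], [-1.0, 0.001, 0.001]]
ft_force: [-3.3, -0.6, 5.4]
finger_gap: 0.0416
```

Emit:
{"api": "send_rows", "payload": {"plan": [[[0,0,0,0,0,0.04,1],[0,0,0,0,0,0.04,1],[0,0,0,0,0,0.04,1],[0,0,0,0,0,0,1]]]}}

```text
t: 20.17
ee_pos: [0.5278, -0.285, 0.0872]
orientation: [[0.001, 0.335, 0.942], [0.001, 0.942, -0.335], [-1.0, 0.001, 0.001]]
ft_force: [-4.2, 0.8, 4.7]
finger_gap: 0.0418
```

Emit:
{"api": "send_rows", "payload": {"plan": [[[0,0,0,0,0,0.04,1],[0,0,0,0,0,0.04,1],[0,0,0,0,0,0,1]]]}}

```text
t: 20.42
ee_pos: [0.5296, -0.2856, 0.0872]
orientation: [[0.001, 0.335, 0.942], [0.001, 0.942, -0.335], [-1.0, 0.001, 0.0]]
ft_force: [-3.7, 0.8, 5.4]
finger_gap: 0.0418
```

Emit:
{"api": "send_rows", "payload": {"plan": [[[0,0,0,0,0,0.04,1],[0,0,0,0,0,0.03,1],[0,0,0,0,0,0,1]]]}}

```text
t: 20.67
ee_pos: [0.5311, -0.2862, 0.0872]
orientation: [[0.0, 0.335, 0.942], [0.001, 0.942, -0.335], [-1.0, 0.001, -0.0]]
ft_force: [-4.6, 1.9, 6.6]
finger_gap: 0.0416
```

Emit:
{"api": "send_rows", "payload": {"plan": [[[0,0,0,0,0,0.03,1],[0,0,0,0,0,0.03,1],[0,0,0,0,0,0,1]]]}}

```text
t: 20.92
ee_pos: [0.5313, -0.2862, 0.0872]
orientation: [[-0.003, 0.335, 0.942], [0.003, 0.942, -0.335], [-1.0, 0.002, -0.004]]
ft_force: [-13.0, 3.4, 12.4]
finger_gap: 0.0417
```

Emit:
{"api": "send_rows", "payload": {"plan": [[[0,0,0,0,0,0.03,1],[0,0,0,0,0,0.03,1],[0,0,0,0,0,0,1]]]}}

```text
t: 21.17
ee_pos: [0.5315, -0.2863, 0.0872]
orientation: [[-0.007, 0.334, 0.942], [0.005, 0.942, -0.334], [-1.0, 0.002, -0.008]]
ft_force: [-22.3, 7.5, 18.1]
finger_gap: 0.0418
```

Emit:
{"api": "send_rows", "payload": {"plan": [[[0,0,0,-0.01,0,-0.06,1],[0,0,0,0,0,0,1],[0,0,0,0,0,0,0.5],[0,0,0,0,0,0,0.4],[0,0,0,0,0,0,0.3],[0,0,0,0,0,0,0.3],[0,0,0,0,0,0,0.3]]]}}

```text
t: 21.75
ee_pos: [0.5328, -0.2866, 0.0871]
orientation: [[0.001, 0.335, 0.942], [0.001, 0.942, -0.335], [-1.0, 0.002, 0.001]]
ft_force: [-0.8, 0.1, -0.3]
finger_gap: 0.0618
```

Emit:
{"api": "send_rows", "payload": {"plan": [[[0,0,0,-0.4,0,0,0.2],[0,0,0,-0.8,0,0,0.2],[0,0,0,-0.8,0,0,0.2],[0,0,0,-0.8,0,0,0.2],[0,0,0,-1,0,0,0.2],[0,0,0,-1,0,0,0.2],[0,0,0,-1,0,0,0.2],[0,0,0,-1,0,-1,0.2],[0,0,0,-0.5,0,-1,0.2],[0,0,0,0,0,-1,0.2],[0,0,0,0,0,-1,0.2],[0,0,0,0,0,-1,0.2]]]}}

```text
t: 22.75
ee_pos: [0.4135, -0.2444, 0.2705]
orientation: [[0.002, 0.335, 0.942], [0.0, 0.942, -0.335], [-1.0, 0.001, 0.002]]
ft_force: [-0.7, 0.3, 0.1]
finger_gap: 0.0706
```

Emit:
{"api": "send_rows", "payload": {"plan": [[[0,0,0,0,1,0,0.2],[0,0,0,0,1,0,0.2],[0,0,0,0,1,0,0.2],[0,0,0,0,1,0,0.2],[0,0,0,0,1,-0.3,0.2],[0,0,0,0,1,-0.3,0.2],[0,0,0,0,1,-0.3,0.2],[0,0,0,0,1,-0.3,0.2],[0,0,0,0,1,-0.3,0.2],[0,0,0,0,1,-0.3,0.2],[0,0,0,0,1,-0.3,0.2],[0,0,0,0,1,-0.3,0.2]]]}}

```text
t: 23.75
ee_pos: [0.4584, 0.0592, 0.2709]
orientation: [[0.002, 0.335, 0.942], [0.001, 0.942, -0.335], [-1.0, 0.002, 0.002]]
ft_force: [0.3, -0.9, 0.2]
finger_gap: 0.0707
```

```bash
python3 - <<'E'
from h import *
a,b=[ctrl.get_image(n)[:,:,::-1] for n in("top","side")]
cv2.imwrite("pics/top5.png",a);cv2.imwrite("pics/side5.png",b)
r=lambda c:cv2.resize(c,(400,400),interpolation=cv2.INTER_CUBIC)
cv2.imwrite("pics/g5.png",np.hstack([r(a[175:265,320:410]),r(b[175:255,330:410])]))
E
```

```text
(no output)
```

View pics/g5.png

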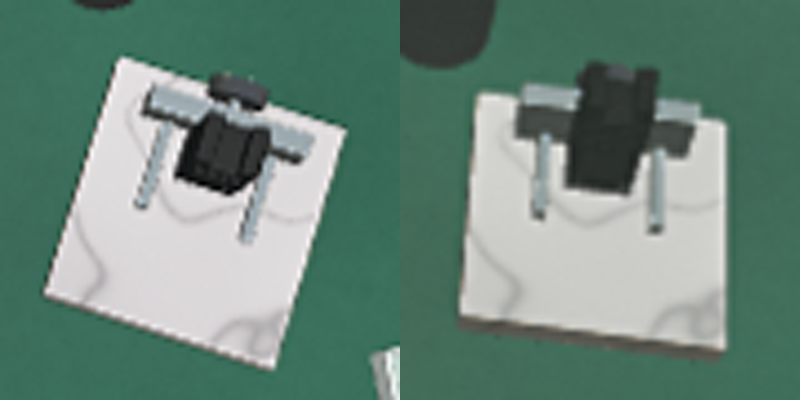

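```bash
python3 - <<'E'
from h import *
P=ray("side",(np.array([[566,187],[631,193]])-[400,0])*.2+[330,175],.020); print(P)
d=P[0]-P[1]; y=np.radians(-19.6); c=P.mean(0)-np.array([.531,-.2858]); print('edge len',np.hypot(*d),'yaw',np.degrees(np.arctan2(d[1],d[0]))-90)
print('front-mid in seat frame',np.cos(y)*c[0]+np.sin(y)*c[1],-np.sin(y)*c[0]+np.cos(y)*c[1])
E=ray("top",np.array([[152,117],[182,127],[268,154],[303,163]])*.225+[320,175],.052); print(E)
d=E[0]-E[3];print('fence yaw',np.degrees(np.arctan2(d[1],d[0]))-90)
a,b=cv2.imread("pics/top0.png"),cv2.imread("pics/top5.png"); D=cv2.absdiff(a,b).max(2)
for n,(x0,y0,x1,y1) in dict(tape=(100,235,162,270),pot=(328,138,364,176),bin=(400,245,447,280)).items(): print(n,(D[y0:y1,x0:x1]>40).mean())
E
```

```text
[[ 0.5246637  -0.26543274]
 [ 0.51243274 -0.30433615]]
edge len 0.040780774523186215 yaw -17.452792230385043
front-mid in seat frame -0.012037414148780021 -0.003314464966020455
[[ 0.55837461 -0.24488842]
 [ 0.55126998 -0.26431248]
 [ 0.53206209 -0.31990341]
 [ 0.52558189 -0.34253779]]
fence yaw -18.563142118268033
tape 0.0
pot 0.0
bin 0.0
```

```bash
python3 - <<'E'
from plant import ctrl
print(ctrl.job_done(), ctrl.get_obs()['t'])
E
```

```text
the job is handed in; nothing more can be done
the job is handed in; nothing more can be done
```

I turned the carousel about 154° by its knob, so the fork housing stood in the front opening. I then lifted it out along its 25° lean, stood it upright on the gauge slab and pushed it against the fence. The push reached about 24 N at the wrist. I released it and handed the job in at about 24 s; the hand-in gives no verdict.

**Checks that agreed**
- **Contact:** the slab and the fence were both met within about 1 mm of where I predicted. On release the tool sprang about 1 mm forward, so the housing was still pressed on the fence when I let go.
- **Position:** the last picture shows it upright and centred between the ribs, with gaps of about 25 and 24 px in the enlarged crop.
- **Bystanders:** the before and after top pictures show no change at the tape, pen pot or bin.
- **Other housings:** all four were in their pockets in the view before the lift. I did not look at them again afterwards.

**Checks that disagreed**
- **Distance to the fence:** the side camera put the housing's front edge about 5 mm nearer the fence than it should be. That camera had also placed the gauge about 8 mm further out than the top camera, so I trusted the contact.
- **Squareness:** I got -19.6° for the slab, -18.6° for the fence edge and -17.5° for the housing's front edge. Those differences are within the 3.4° allowed.
- **Side load while turning:** I gripped the knob about 3 mm off its axis, so the side load rose to about 48 N at the wrist. I eased it off before letting go.

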